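Load gauge blades into a clamping fixture

ROBOT

A 7-joint arm with a two-finger parallel gripper is mounted at the origin on the work surface. World frame = base frame: x ahead of the robot, y to its left, z up, the work surface at z = 0. Lengths are in mm, angles in rad, forces in N, time in s.
With the tool pointing down it reaches from about 400 to 900 mm from the base axis. Payload 5.6 kg.
Tool frame: the origin (TCP) lies midway between the tips of the shut fingers; the grasp point (between the pads) lies 19 mm behind it; z points along the fingers, y is the line along which they close (so a half turn about z gives the same grasp; the last joint's range is limited). The gripper opens to 92 mm and grips with 3 to 60 N. Pads are 20 mm wide; open, the fingers measure 128 mm over their backs; the gripper's body (75 mm by 189 mm) begins 69 mm behind the grasp point.
Start: joints at [1.118, 0.468, -0.012, 1.603, 0.006, 1.071, -0.056], TCP at [258.937, -596.205, 214.592] pointing down, gripper open.
Joint ranges: [-2.53, 2.53], [-0.31, 2.02], [-1.57, 1.55], [0.28, 2.44], [-1.29, 4.43], [0.15, 1.84], [-2.92, 2.92]. Speed limits (rad/s): [2.57, 2.57, 3.14, 3.14, 3.14, 3.14, 3.14].

INTERFACE

Orientations are given as a rotation vector (axis times angle).
In Python, from cell import robot, grip, kin, viewer gives the robot as it stands. Calls block until the motion is done:
- robot.movep(position, orientation): joint-space move of the TCP to a pose.
- robot.servo_line(position, feed=150, rotation=None): straight line of the TCP; rotation=None keeps the orientation; feed is the mean speed in mm/s.
- robot.goto_joints(angles): joint-space move.
- grip(opening, newtons=None): opening from 0.0 (shut) to 1.0 (fully open); newtons is the grip in N (None keeps the last); returns when the fingers have stopped.
- robot.hold(seconds).
- kin.ik(position, orientation): joint angles nearest the present ones, or None.
- robot.observe(): the state.
- viewer.read_camera(name): name is "scene" or "top"; returns the picture (384x512x3 uint8, red, green, blue); there is no depth.
- viewer.camera_info(name): a dict with "camera_matrix" (3x3 intrinsics, pixels), "R" (3x3) and "t" (3): a world point X has camera coordinates R X + t. Camera axes: x right, y down, z forward; pixel columns grow to the right and rows downward; lengths in mm; the calibration is good to about 2 mm. A picture is of the moment at which its call begins. camera_info takes no time and is no camera call.
A pose or a line that the arm cannot do raises robot.IKError and nothing moves.
- robot.job_done(): hands the job in; it is judged then, once.
Trained networks look in the newest picture that a camera, given by its name, has taken for a name from the list of things; names that differ only in an ending like _2 or _b are one class to them, and where a whole thing is asked for, a point or a joint stands for the part that bears it (a point fixed in the world has none). Each returns a list of dicts, best first, with "confidence" (0 to 1); they miss things now and then, are a little off and sometimes report something else, mostly with a low value. They report only what shows in the picture. A call takes as long as a camera call. They do not tell look-alikes from the thing itself.
- viewer.silhouettes(name, camera): "mask" (384x512 bool, what is visible of it).
- viewer.pinpoint(name, camera): "at" ([x, y, z] in mm, in the coordinates of the camera as it stood for that picture, good to about 4 mm: a listed point, or the origin of a listed thing).
The state is a dict: "t": time; "joints": joint angles; "joint_velocities": joint speeds; "joint_torque": joint torques, N m; "tcp_pos": TCP position; "tcp_rot": TCP orientation; "contact_force": force on the tool from outside, world axes, zero at the start; "wrist_torque": the same for the moment, N m; "grip_width": opening from 0.0 (shut) to 1.0 (fully open); "grip_force": force on a finger pad.
Only numpy, scipy, OpenCV 4.12 (cv2) and the standard library are available. Lean on these libraries where they do the work, as an engineer would, in place of code of your own. Each camera call takes 0.05 s, during which the arm holds its last target. There are 200 camera calls.

TASK

Get the clamping fixture set up: lift the yellow guard off its ledge and hang it by its handle on the stand's hook, and slide the orange lock fully to its release end (the robot's right). Then push every gauge blade on the bench flat into the slot of its own colour, fully home until its grip's shoulder meets the fixture's face, and only when all are in slide the lock fully to its locking end (the robot's left). Leave the tape roll, punch and screwdriver where they are.

Things in the scene. Friction and masses are not known exactly. Their poses are not given: they have to be found in the camera images.
- fixture: black steel clamping fixture, fixed. Origin on the bench under the middle of the mouth plane; x away from the robot into the slots, y left. Base with ledge: x -65 to +110 mm, y +-113, top z=50. Upper jaw: x 0 to 110, z 60 to 85; its front face (x=0) is what the shoulders meet. Three slots 66 mm apart in y, open to -x between base and jaw
- slot_red (a point): mouth of the left (y=+66 mm) slot, with red patches on the ledge's front edge and the jaw's top; point at mid-width on the slot floor in the mouth plane, 50 mm above the bench; x points into the slot. Slot 38 mm wide, 10 high, 90 deep; floor level with the ledge. Blade home: its origin at this point, its x along this x
- slot_green (a point): mouth of the middle slot, with green patches on the ledge's front edge and the jaw's top; point at mid-width on the slot floor in the mouth plane, 50 mm above the bench; x points into the slot. Slot 38 mm wide, 10 high, 90 deep; floor level with the ledge. Blade home: its origin at this point, its x along this x
- slot_blue (a point): mouth of the right (y=-66 mm) slot, with blue patches on the ledge's front edge and the jaw's top; point at mid-width on the slot floor in the mouth plane, 50 mm above the bench; x points into the slot. Slot 38 mm wide, 10 high, 90 deep; floor level with the ledge. Blade home: its origin at this point, its x along this x
- lock (a joint): orange lock (m): 0 at its release end stop, 0.033 at its locking end stop, growing along the fixture's +y (robot's left). Stays where left, moves with about 3 N. It carries one hidden tooth per slot: unless released, teeth block the slots 30 to 46 mm behind the mouth; when locking they enter the notches of blades that are home within 3 mm, else they jam
- lock_grip (a point): centre of the top of the orange lock grip, on top of the jaw; grip block 30 mm along fixture x, 24 mm along fixture y (its sliding direction), 40 mm tall, its foot 2 mm above the jaw's top (z=87 to 127 mm)
- guard: yellow guard hood, loose, 0.22 kg, 45 mm (x) by 190 mm (y) by 40 mm tall, standing on the ledge in front of the slots, with a steel bail handle on top. Origin: centre of its underside. It looks the same turned half round
- guard_bar (a point): middle of the guard's handle bar, 110 mm above the guard's underside; bar 12 mm thick, along the guard's y, straight for 104 mm between its two legs; open window of 64 mm height between bar and hood
- stand: hook stand, fixed, green base 130 mm square and 12 mm tall. Origin on the bench below the hook's saddle. Its -x is the way the hook points (roughly to the robot); the upright post (18 mm thick, 225 mm tall) is at x=+55 mm, y=0
- hook_saddle (a point): lowest point of the hook's upper surface, 195 mm above the bench, where the bar comes to rest (bar's middle then about 6 mm above). Hook of 10 mm round bar: it rises from here to its tip 30 mm out along stand -x, with its top 215 mm above the bench, and to the post, 55 mm along +x, 215 mm
- blade_red: gauge blade with red grip, loose, 0.16 kg, lying flat. Origin: underside, mid-width, in the plane of the shoulder (front face of the grip). Grip block x -50 to 0 mm, 26 wide in y, 42 tall. Steel blade from x=0 to its round tip at x=+80, 32 wide, 6 thick (z 0 to 6); lock notch in its right (-y) edge, x 27 to 49. None if absent
- blade_green: gauge blade with green grip, loose, 0.16 kg, lying flat. Origin: underside, mid-width, in the plane of the shoulder (front face of the grip). Grip block x -50 to 0 mm, 26 wide in y, 42 tall. Steel blade from x=0 to its round tip at x=+80, 32 wide, 6 thick (z 0 to 6); lock notch in its right (-y) edge, x 27 to 49. None if absent
- blade_blue: gauge blade with blue grip, loose, 0.16 kg, lying flat. Origin: underside, mid-width, in the plane of the shoulder (front face of the grip). Grip block x -50 to 0 mm, 26 wide in y, 42 tall. Steel blade from x=0 to its round tip at x=+80, 32 wide, 6 thick (z 0 to 6); lock notch in its right (-y) edge, x 27 to 49. None if absent
- tape_roll: bystander: brown cardboard roll lying flat, 84 mm across, 48 tall, origin centre of underside
- punch: bystander: dark steel block 55 mm square, 60 tall, with a round black handle up to 150 mm, origin centre of underside
- driver: bystander: screwdriver 190 mm long lying along its x
Mind the look-alikes: they are no part of the job. Leave any turquoise look-alike of the blade_green alone. Of the things shaped like the guard, the yellow one is meant.

How it is judged:
By the outcome, as a careful person would: the job done as asked, in the order asked, and still so for the second after the job is handed in, with the robot touching nothing.
Of blade_red, blade_green, blade_blue only 2 to 3 are there at a start; the rules pass over those that are not, and their reading is None.
At some moment in a run one of blade_red, blade_green, blade_blue may be knocked a few centimetres aside while the robot is not near it.
It also fails if it takes over 210 s, if anything falls off the work surface, if the arm or the gripper's body presses on something with over 40 N, if the wrist force passes 120 N, or if a joint passes its speed limit or range.

## Working session

There is one attempt and no reset: what is moved stays moved. The work goes in short steps, each a Python script; the robot and the scene stay as the last script left them, time stands still between calls to the robot, and variables do not carry over. Pictures are saved under pics/ and viewed, at most 14 in all, crops included, and the job is handed in when it is done.

```bash
ls; mkdir -p pics; cat > h.py <<'E'
import numpy as np, cv2
from scipy.spatial.transform import Rotation as Rn
from cell import robot, grip, kin, viewer
def snap(cam,fn=None):
    im=viewer.read_camera(cam)
    if fn: cv2.imwrite('pics/'+fn,im[...,::-1])
    return im
def w(cam,p):
    c=viewer.camera_info(cam); return np.array(c['R']).T@(np.array(p)-np.array(c['t']))
def px(cam,X):
    c=viewer.camera_info(cam); q=np.array(c['camera_matrix'])@(np.array(c['R'])@np.array(X)+np.array(c['t'])); return q[:2]/q[2]
def ray(cam,u,v,z):
    c=viewer.camera_info(cam);R=np.array(c['R']);d=R.T@np.linalg.solve(np.array(c['camera_matrix']),[u,v,1]);o=-R.T@np.array(c['t']); return o+d*(z-o[2])/d[2]
def down(yaw): # tool z down, tool y (closing) at world angle yaw+90deg ; tool x at yaw
    c,s=np.cos(yaw),np.sin(yaw)
    return Rn.from_matrix(np.array([[c,s,0],[s,-c,0],[0,0,-1]])).as_rotvec()
E
python3 - <<'E'
from h import *
for c in ('scene','top'):
    im=snap(c,c+'0.png')
    i=viewer.camera_info(c); print(c,'pos',-np.array(i['R']).T@np.array(i['t']), np.array(i['camera_matrix'])[0,0])
    for n in ['slot_red','slot_green','slot_blue','lock_grip','guard','guard_bar','stand','hook_saddle','blade_red','blade_green','blade_blue','tape_roll','punch','driver','fixture']:
        for r in viewer.pinpoint(n,c)[:3]:
            X=w(c,r['at']); print(c,n,round(r['confidence'],2),X.round(),px(c,X).round())
print(robot.observe())
E
```

```text
pics
scene pos [1133.69609003  185.49215026  782.4882208 ] 355.8886705248519
scene slot_red 0.62 [581. 119.  49.] [300. 233.]
scene slot_green 0.65 [587.  52.  46.] [274. 229.]
scene slot_green 0.55 [390. 148.  -2.] [324. 197.]
scene slot_blue 0.85 [593. -13.  52.] [250. 223.]
scene lock_grip 0.71 [661.  75. 128.] [276. 234.]
scene lock_grip 0.62 [588.  53.  46.] [275. 229.]
scene lock_grip 0.3 [772. -25.   0.] [220. 291.]
scene guard 0.9 [555.  50.  53.] [277. 217.]
scene guard 0.67 [ 334. -125.   -4.] [244. 165.]
scene guard_bar 0.9 [ 330. -131.  111.] [242. 136.]
scene guard_bar 0.59 [552.  57. 160.] [282. 189.]
scene stand 0.56 [486. 385.   2.] [405. 242.]
scene hook_saddle 0.84 [485. 389. 197.] [433. 192.]
scene blade_red 0.82 [ 524. -430.   -5.] [131. 183.]
scene blade_green 0.93 [ 413. -316.   -1.] [180. 167.]
scene blade_green 0.62 [ 597. -290.    0.] [159. 210.]
scene tape_roll 0.92 [688. 256.  -5.] [343. 296.]
scene punch 0.95 [771. -26.  -1.] [220. 290.]
scene driver 0.64 [387. 148.  -3.] [324. 196.]
scene fixture 0.95 [590.  51.  -5.] [273. 241.]
top pos [ 378.42508904   
[... 967 characters left out ...]
1016, -0.0116096 ,  1.6026644 ,  0.00598959,
        1.07140491, -0.05630543]), 'joint_velocities': array([-1.34615731e-03,  8.49670790e-04,  1.85738959e-03, -1.41115450e-05,
       -8.30374705e-04,  5.50817075e-04, -1.14400947e-03]), 'joint_torque': array([ 3.87357923e-04, -5.20407414e+01, -1.24036844e-02, -2.44047332e+01,
       -5.66767843e-02,  1.15067902e-02,  5.45535738e-05]), 'tcp_pos': array([ 258.93764667, -596.22321507,  214.60053057]), 'tcp_rot': array([ 3.07585586e+00,  6.39048177e-01, -2.05166700e-05]), 'contact_force': array([0.32546494, 0.91589338, 0.14675189]), 'wrist_torque': array([ 0.00535858, -0.02488168, -0.01779834]), 'grip_force': 0.0, 'grip_width': 0.9974060359181545}
```

```bash
python3 -c "
import cv2
for c in ('scene','top'):
    cv2.imwrite(f'pics/{c}0b.png',cv2.resize(cv2.imread(f'pics/{c}0.png'),(800,600),interpolation=cv2.INTER_CUBIC))"
```

```text
(no output)
```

View pics/scene0b.png

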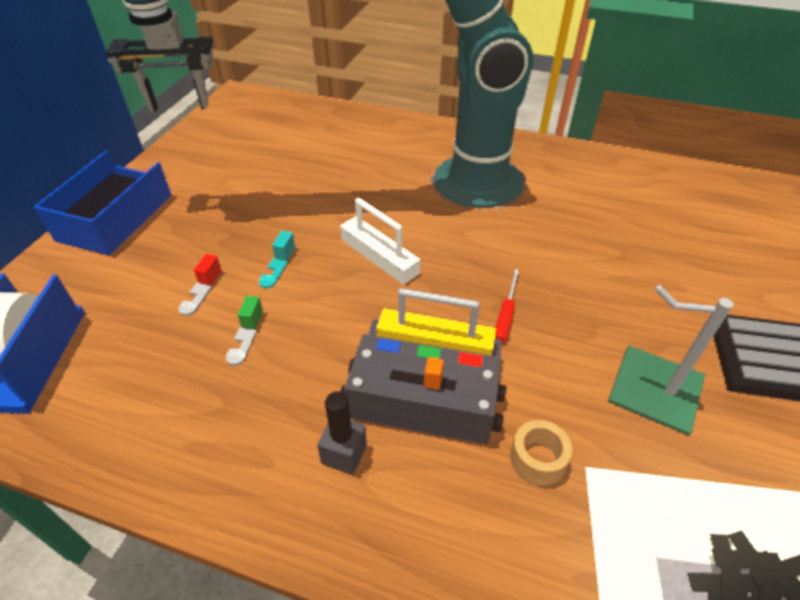

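View pics/top0b.png

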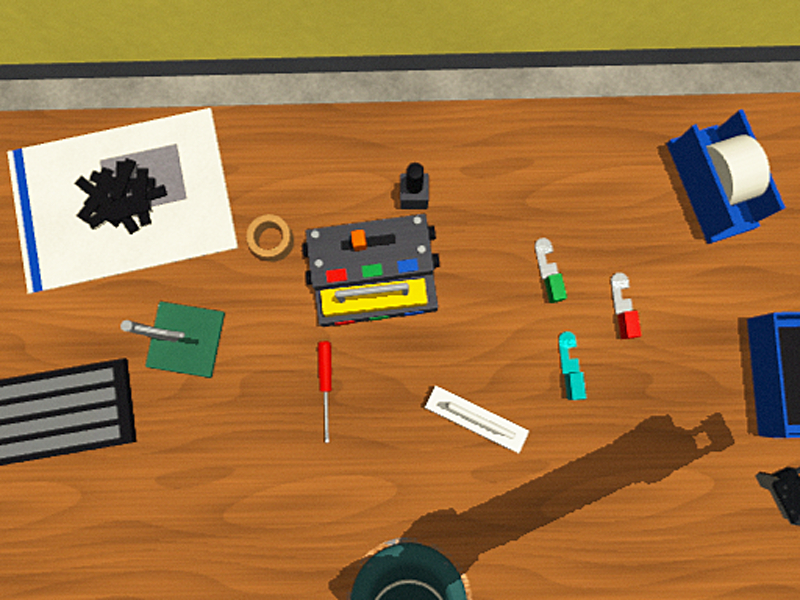

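The scene shows the yellow guard on the ledge and the white decoy at (380,245). The blades present are red at (205,270) and green at (250,310); there is no blue. The turquoise decoy is at (283,245) and the stand is at (665,385). Next I'll refine the fixture, stand and blade poses.

```bash
cat >> h.py <<'E'
def color(im,name,roi=None):
    h=cv2.cvtColor(im,cv2.COLOR_RGB2HSV); H,S,V=[h[...,i].astype(int) for i in range(3)]
    m={'red':((H<6)|(H>174)),'green':(H>50)&(H<75),'blue':(H>105)&(H<130),'orange':(H>6)&(H<16),'yellow':(H>22)&(H<35)}[name]&(S>150)&(V>60)
    if roi: z=np.zeros_like(m); z[roi[1]:roi[3],roi[0]:roi[2]]=1; m=m&z
    n,l,st,ce=cv2.connectedComponentsWithStats(m.astype(np.uint8),connectivity=8)
    return sorted([(int(st[i][4]),ce[i]) for i in range(1,n) if st[i][4]>=8],key=lambda a:-a[0])
E
python3 - <<'E'
from h import *
rois={'scene':(220,180,330,290),'top':(190,130,285,215)}
for c in ('scene','top'):
    im=cv2.imread(f'pics/{c}0.png')[...,::-1].copy()
    for n in ('red','green','blue'):
        for a,q in color(im,n,rois[c])[:3]: print(c,n,a,q.round(1),'z85',ray(c,*q,85).round(1),'z45',ray(c,*q,45).round(1))
    u,v=[int(x) for x in px(c,[485,385,100])]
    crop=im[max(0,v-65):v+65,max(0,u-55):u+55]; print(c,'crop origin',max(0,u-55),max(0,v-65))
    cv2.imwrite(f'pics/{c}st.png',cv2.resize(crop,None,fx=4,fy=4,interpolation=cv2.INTER_CUBIC)[...,::-1][:520,:400][...,::-1][...,::-1])
cv2.imwrite('pics/st.png',np.hstack([cv2.imread('pics/scenest.png'),cv2.imread('pics/topst.png')]))
E
```

```text
scene red 209 [322.8 204.4] z85 [500.  155.6  85. ] z45 [463.6 153.9  45. ]
scene red 120 [300.8 229.6] z85 [598.2 120.8  85. ] z45 [567.4 117.1  45. ]
scene green 71 [273.9 224.8] z85 [605.3  54.4  85. ] z45 [575.   46.9  45. ]
scene blue 88 [248.1 220.7] z85 [613.5 -10.4  85. ] z45 [583.6 -21.6  45. ]
scene crop origin 362 153
top red 103 [214.9 175.9] z85 [596.5 119.4  85. ] z45 [604.1 123.7  45. ]
top red 28 [220. 206.] z85 [509.4 105.4  85. ] z45 [513.9 109.1  45. ]
top green 93 [237.8 172.7] z85 [604.4  53.5  85. ] z45 [612.2  55.4  45. ]
top green 22 [241.9 203.1] z85 [516.4  43.4  85. ] z45 [521.2  45.   45. ]
top blue 97 [260.5 169.5] z85 [612.1 -11.8  85. ] z45 [620.2 -12.1  45. ]
top blue 24 [264.5 199.9] z85 [524.2 -21.1  85. ] z45 [529.3 -21.8  45. ]
top crop origin 64 151
```

View pics/st.png

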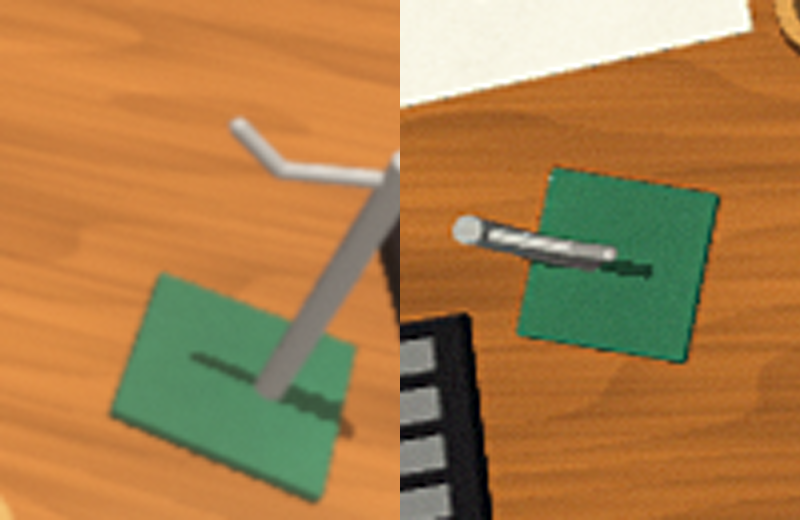

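The stand crops show the post top at top-camera pixel (81,208), the hook tip at (116,215) and the four base corners, so I can compute the stand's yaw.

```bash
python3 - <<'E'
from h import *
f=lambda x,y:((x-400)/4+64,y/4+151)
pt=ray('top',*f(467,230),225);tip=ray('top',*f(608,255),210);tips=ray('scene',362+237/4,153+123/4,210);sad=ray('scene',362+283/4,153+172/4,190)
print(pt,tip,tips,sad,'postbase',ray('scene',362+270/4,153+392/4,12))
cs=[ray('top',*f(*c),12) for c in ((553,168),(720,195),(687,362),(518,335))]
print('base centre',np.mean(cs,0)); 
for i in range(4):
    d=cs[(i+1)%4]-cs[i]; print(np.linalg.norm(d),np.degrees(np.arctan2(d[1],d[0])))
d=pt-tips; print(np.degrees(np.arctan2(d[1],d[0])),np.linalg.norm(d[:2]))
# guard yaw
for c in ('scene','top'):
    im=snap(c)
    for r in viewer.silhouettes('guard_bar',c)[:2]:
        print(c,r['confidence'],r['mask'].sum(),np.argwhere(r['mask']).mean(0))
    m=color(im,'yellow',(190,130,330,290))[:1]; print(m)
for n in ('blade_red','blade_green'):
  for c in ('scene','top'):
    for r in viewer.silhouettes(n,c)[:2]:
        p=np.argwhere(r['mask'])[:,::-1]; P=np.array([ray(c,u,v,3)[:2] for u,v in p]); m=P.mean(0); e=np.linalg.svd(P-m,full_matrices=False)[2][0]
        print(n,c,round(r['confidence'],2),m.round(1),np.degrees(np.arctan2(e[1],e[0])).round(1))
E
```

```text
[494.93598515 439.84796483 225.        ] [478.83338788 356.5503883  210.        ] [480.94681482 358.5377376  210.        ] [490.43187559 389.97303743 190.        ] postbase [502.30296017 443.529502    12.        ]
base centre [490.93496667 417.01111057  12.        ]
129.42689435895377 -100.44777683697818
127.06101183991245 169.78204782845341
129.09867490580692 79.83430382237118
127.69832953493403 -10.07112935123416
80.23801029788783 82.50484797591467
scene 0.84 1228 [155.35749186 243.28175896]
scene 0.74 1764 [207.69727891 279.3276644 ]
[(1232, array([278.47402597, 211.87256494]))]
top 0.91 1060 [267.78773585 304.48113208]
top 0.73 1139 [189.84811238 238.83143108]
[(918, array([238.96296296, 191.14814815]))]
blade_red scene 0.78 [ 516.4 -436.8] 15.9
blade_red top 0.58 [ 532.7 -431.9] -168.9
blade_red top 0.2 [ 609.5 -289.5] -165.7
blade_green scene 0.95 [ 405.  -324.6] 13.1
blade_green top 0.79 [ 422.3 -320.3] -172.2
blade_green top 0.66 [ 609. -290.] -166.4
```

```bash
cat >> h.py <<'E'
FO=np.array([587.5,52.0]); FY=0.1176
def fx(x,y,z): return np.array([FO[0]+x*np.cos(FY)-y*np.sin(FY),FO[1]+x*np.sin(FY)+y*np.cos(FY),z])
SO=np.array([487.,386.7]); SY=np.radians(80)
def sx(x,y,z): return np.array([SO[0]+x*np.cos(SY)-y*np.sin(SY),SO[1]+x*np.sin(SY)+y*np.cos(SY),z])
def F(): 
    o=robot.observe(); return o['contact_force'].round(1),o['tcp_pos'].round(1),round(o['grip_width'],3),round(o['grip_force'],1),round(o['t'],1)
E
python3 - <<'E'
from h import *
k=.64
a,b=ray('top',338*k,297*k,163),ray('top',408*k,288*k,163)
print(a,b,(a+b)/2,np.degrees(np.arctan2(*(a-b)[[1,0]])))
a,b=ray('scene',477*k,303*k,163),ray('scene',402*k,293*k,163)
print(a,b,(a+b)/2,np.degrees(np.arctan2(*(a-b)[[1,0]])))
for nm,m in (('top',(238.96,191.15)),('scene',(278.47,211.87))): print(ray(nm,*m,80))
for s in (1,-1):
  y=FY+s*np.pi/2
  for nm,p,yy in (('g',fx(-35,28,140),y),('gup',fx(-35,28,260),y),('pre',sx(-110,28,215),y+np.radians(80)-FY-np.pi/2+0),('pre2',sx(-110,-28,215),y+SY-FY),('h',sx(0,28,185),y+SY-FY)):
    q=kin.ik(p,down(yy)); print(s,nm,p.round(),None if q is None else np.round(q,2))
E
```

```text
[543.36765488 107.55989658 163.        ] [556.19522492 -11.76489089 163.        ] [549.7814399   47.89750284 163.        ] 96.1358071012172
[551.57690192 112.89491088 163.        ] [568.33407146  -1.67617706 163.        ] [559.95548669  55.60936691 163.        ] 98.32108171522235
[551.58581623  51.32310817  80.        ]
[557.33611404  52.48401034  80.        ]
1 g [549.  76. 140.] [ 0.31  0.49 -0.64  1.87  0.37  0.9  -0.4 ]
1 gup [549.  76. 260.] [ 0.37  0.35 -0.7   1.75  0.25  1.13 -0.3 ]
1 pre [440. 283. 215.] [ 0.13  0.43 -0.95  1.87  0.4   1.05 -1.16]
1 pre2 [495. 274. 215.] [ 0.22  0.57 -1.07  1.76  0.55  1.14  0.38]
1 h [459. 392. 185.] [-0.05  0.66 -1.01  1.7   0.61  1.13  0.15]
-1 g [549.  76. 140.] [-1.1   0.83  1.35  1.96 -0.9   1.15 -2.41]
-1 gup [549.  76. 260.] [ 0.72  0.63 -1.31  1.74  0.64  1.28  2.52]
-1 pre [440. 283. 215.] [ 0.32  0.64 -1.31  1.86  0.67  1.19  1.75]
-1 pre2 [495. 274. 215.] [ 0.15  0.51 -0.95  1.77  0.46  1.1  -2.7 ]
-1 h [459. 392. 185.] [-1.09  0.44  0.43  1.77 -0.22  0.98 -2.32]
```

```bash
python3 - <<'E'
from h import *
grip(0.55,60)
r=down(FY+np.pi/2)
robot.movep(fx(-33,30,260),r)
robot.servo_line(fx(-33,30,144),feed=120); print(F())
grip(0,60); print(F())
robot.servo_line(fx(-33,30,290),feed=100); print(F())
snap('scene','g1.png')
E
```

```text
(array([-0.4,  0.4,  0.2]), array([551.8,  78.1, 144.7]), 0.547, 0.0, 6.5)
(array([ 0.1,  0.4, -0.3]), array([551.3,  78. , 144.1]), 0.109, 60.0, 7.2)
(array([ 0.2, -0.2, -2.5]), array([550.8,  77.8, 289.3]), 0.113, 60.0, 8.8)
```

View pics/g1.png

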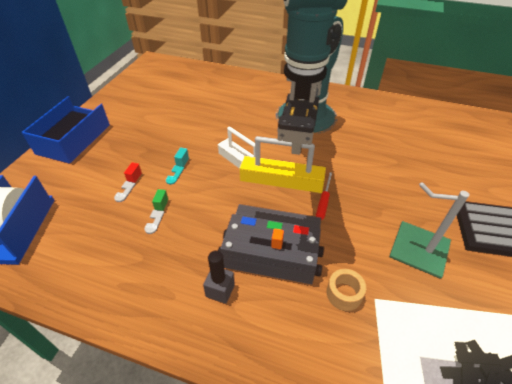

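The guard is held level at about (283,172). Next is hanging it.

```bash
python3 - <<'E'
from h import *
r=down(SY+np.pi/2)
robot.movep(sx(-125,28,285),r)
robot.servo_line(sx(-125,28,222),feed=100); print(F())
robot.servo_line(sx(-1,28,222),feed=60); print(F())
snap('scene','h1.png'); snap('top','h1t.png')
a=cv2.imread('pics/h1.png')[90:330,300:512];b=cv2.imread('pics/h1t.png')[120:360,40:252]
cv2.imwrite('pics/h1c.png',cv2.resize(np.hstack([a,b]),(800,453)))
E
```

```text
(array([ 0.4,  0.9, -2.8]), array([438. , 268.8, 222.4]), 0.112, 60.0, 10.5)
(array([ 0.5,  0.1, -2.8]), array([459.3, 390.3, 222. ]), 0.113, 60.0, 12.7)
```

View pics/h1c.png

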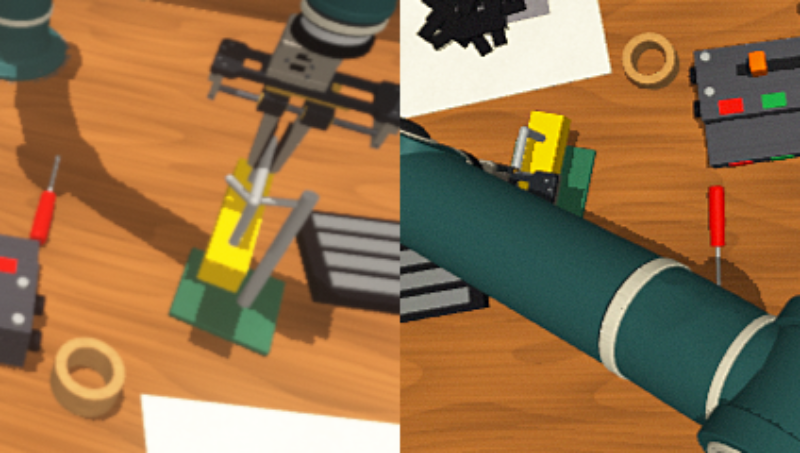

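The hook passes through the guard's window and the bar is over the saddle. I'll lower it and watch for contact.

```bash
python3 - <<'E'
from h import *
robot.servo_line(sx(-1,28,192),feed=60); print(F())
z=192
while z>176:
    z-=1; robot.servo_line(sx(-1,28,z),feed=20); f=F()
    if f[0][2]>1.5 or np.abs(f[0][:2]).max()>8: break
print(z,f)
grip(0.4); print(F()); robot.hold(.3)
robot.servo_line(sx(-1,28,300),feed=80); print(F())
robot.movep(fx(72,16,260),down(FY))
snap('scene','h2.png'); im=snap('top','t2.png')
for c in('scene','top'):
  for n in ('lock_grip','guard_bar'):
    for r in viewer.pinpoint(n,c)[:3]: print(c,n,round(r['confidence'],2),w(c,r['at']).round(1))
  im=cv2.imread('pics/'+('h2' if c=='scene' else 't2')+'.png')[...,::-1].copy()
  for a,q in color(im,'orange',(220,120,330,290))[:2]: print(a,q,ray(c,*q,127))
E
```

```text
(array([-0.2,  0.1, -2.1]), array([459.2, 390.7, 191.9]), 0.111, 60.0, 13.5)
186 (array([0.2, 0.3, 2.7]), array([459.5, 391.2, 186.6]), 0.111, 60.0, 15.0)
(array([ 0.3, -1. , -0.1]), array([459.3, 390.5, 185.9]), 0.399, 0.0, 15.5)
(array([ 0.6,  0.6, -0.3]), array([459.1, 390.4, 299.4]), 0.399, 0.0, 17.4)
scene lock_grip 0.71 [482.6 393.2 204.5]
scene lock_grip 0.47 [661.5  77.2 126.5]
scene guard_bar 0.68 [483.6 393.7 202.6]
scene guard_bar 0.59 [ 329.2 -133.4  113.6]
3898 [267.05130836 191.75295023] [541.580692    15.53707348 127.        ]
1788 [291.82270694 269.56711409] [738.33179615 132.0329451  127.        ]
top guard_bar 0.68 [490.9 388.3 197.9]
top guard_bar 0.63 [ 329.7 -127.7  114.5]
7088 [304.29768623 185.81348758] [ 555.34541466 -130.45329247  127.        ]
375 [224.04  271.048] [329.71197946  92.31408095 127.        ]
```

View pics/h2.png

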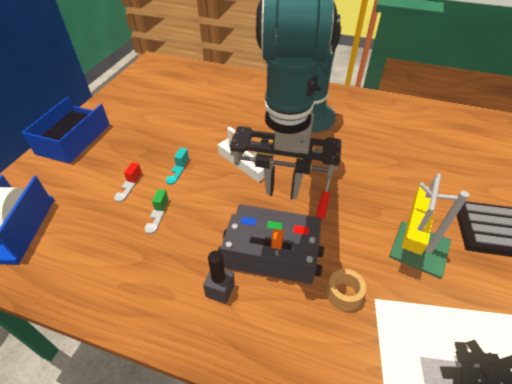

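The guard hangs on the hook at (425,215). Now the lock: grip it and slide it right.

```bash
cat > lock.py <<'E'
from h import *
def slide(y0,y1,stop=12):
    """grip is closed on lock at fixture y0; slide towards y1 until end stop force"""
    y=y0;s=np.sign(y1-y0);n=np.array([-np.sin(FY),np.cos(FY)])
    while s*(y1-y)>0:
        y+=s*1.0; robot.servo_line(fx(75,y,98),feed=40); f=F(); fn=f[0][:2]@n
        if -s*fn>stop: break
    p=f[1][:2]-FO; print('slide',y,f,'fn',fn,'tcp fixture y',p@n)
    return y
E
python3 - <<'E'
from lock import *
grip(0.55,15)
robot.servo_line(fx(75,15.5,200),feed=150); robot.servo_line(fx(75,15.5,98),feed=80); print(F())
grip(0,15); print(F())
slide(15.5,-32)
grip(0.5); robot.hold(.1); print(F())
robot.servo_line(fx(75,-17,220),feed=150)
robot.movep([520,-300,320],down(0))
for c in('scene','top'):
  snap(c)
  for r in viewer.pinpoint('lock_grip',c)[:2]: 
      X=w(c,r['at']);d=X[:2]-FO; print(c,round(r['confidence'],2),X.round(1),'fix y',-d[0]*np.sin(FY)+d[1]*np.cos(FY))
E
```

```text
(array([0.4, 1. , 0.6]), array([660.6,  76.3,  98.7]), 0.549, 0.0, 21.8)
(array([ 0. , -1. ,  0.5]), array([660.3,  76.1,  98.2]), 0.256, 15.0, 22.3)
slide -6.5 (array([-2.5, 12. ,  4. ]), array([662.1,  60.4,  98.1]), 0.261, 15.0, 27.8) fn 12.2104398372548 tcp fixture y -0.4107707373768865
(array([-0.3, -0.3, -0.5]), array([662.7,  53.7,  97.8]), 0.498, 0.0, 28.4)
scene 0.53 [660.9  58.8 128.4] fix y -1.8473828007957263
scene 0.15 [590.2  50.5  -3.9] fix y -1.7803293114449277
top 0.59 [655.1  62.4 129.5] fix y 2.3565558326300957
top 0.55 [481.6 385.6   0.6] fix y 343.7725030218056
```

```bash
python3 - <<'E'
from h import *
a=snap('scene')[150:300,215:345]; b=snap('top')[130:230,180:300]
o=np.zeros((600,520+280,3),np.uint8)
o[:,:520]=cv2.resize(a,(520,600),interpolation=cv2.INTER_CUBIC); o[:233,520:]=cv2.resize(b,(280,233),interpolation=cv2.INTER_CUBIC)
cv2.imwrite('pics/lk.png',o[...,::-1])
E
```

```text
(no output)
```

View pics/lk.png

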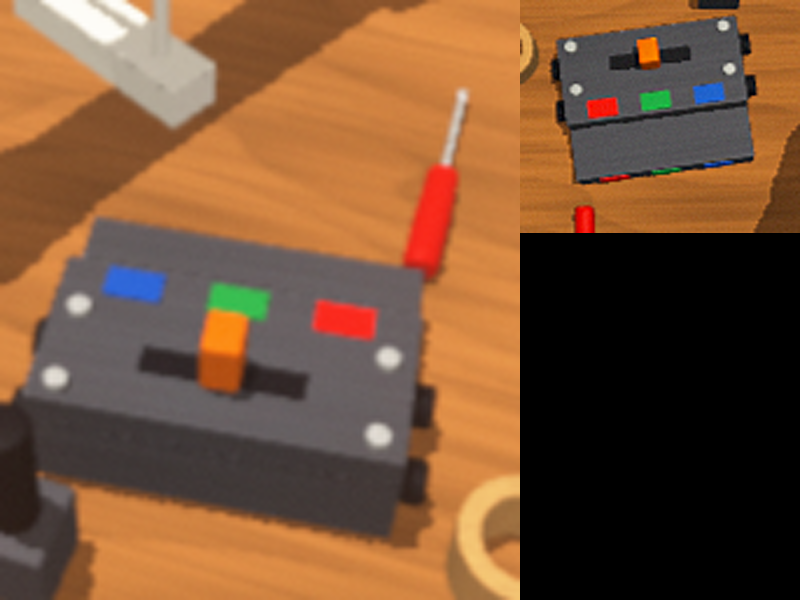

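The lock is mid-slot, so it isn't fully released. I'll re-grip and push further, logging the force.

```bash
python3 - <<'E'
from lock import *
n=np.array([-np.sin(FY),np.cos(FY)])
robot.movep(fx(75,0,200),down(FY)); grip(0.5,25)
robot.servo_line(fx(75,0,98),feed=80); grip(0,25); print(F())
y=0
while y>-36:
    y-=1.5; robot.servo_line(fx(75,y,98),feed=20); f=F(); fn=f[0][:2]@n; ya=(f[1][:2]-FO)@n
    print(y,round(ya,1),round(fn,1),f[0][2])
    if fn>28 or (ya-y>5 and fn>22): break
print(f)
E
```

```text
(array([ 0.1, -0.9,  2.2]), array([662.1,  60.7,  98.3]), 0.261, 25.0, 34.8)
-1.5 -0.4 2.7 2.3
-3.0 -0.4 6.7 2.2
-4.5 -0.4 9.6 2.1
-6.0 -0.4 10.6 1.6
-7.5 -0.4 13.8 0.7
-9.0 -0.4 16.0 -0.2
-10.5 -0.4 18.2 -0.6
-12.0 -0.4 20.8 -1.0
-13.5 -0.5 22.4 -0.6
(array([-2.3, 22.3, -0.6]), array([662.2,  60.3,  98.1]), 0.261, 25.1, 37.0)
```

The stop is firm at y≈-0.4. The slot spans 0 to 33 mm plus the grip's half-width on each side, so the lock started at mid-travel and this is its release end. Next are the blades.

```bash
cat > blade.py <<'E'
from h import *
def find(n,near,tol=90):
    P=[];Y=[]
    for c in('scene','top'):
        im=snap(c)
        for r in viewer.pinpoint(n,c):
            X=w(c,r['at'])
            if np.linalg.norm(X[:2]-near)<tol and abs(X[2])<15: P.append(X[:2]); break
        col={'blade_red':'red','blade_green':'green'}[n]
        for a,q in color(im,col):
            X=ray(c,*q,30)[:2]
            if np.linalg.norm(X-near)<tol: print(c,col,a,'grip centre',X.round(1)); break
        for r in viewer.silhouettes(n,c):
            p=np.argwhere(r['mask'])[:,::-1]; Q=np.array([ray(c,u,v,3)[:2] for u,v in p]); m=Q.mean(0)
            if np.linalg.norm(m-near)<tol:
                e=np.linalg.svd(Q-m,full_matrices=False)[2][0]; Y.append((c,np.degrees(np.arctan(e[1]/e[0])).round(1))); break
    print(n,np.round(P,1),Y); return P,Y
E
python3 - <<'E'
from blade import *
grip(0.5); robot.servo_line(fx(75,0,230),feed=150)
robot.movep([560,-380,330],down(0.2)); 
robot.movep([420,-150,330],down(0.2))
find('blade_red',np.array([525,-432])); find('blade_green',np.array([597,-289]))
a=snap('top')[140:270,320:430]; cv2.imwrite('pics/bl.png',cv2.resize(a,None,fx=4,fy=4,interpolation=cv2.INTER_CUBIC)[...,::-1]); print(F())
E
```

```text
scene red 228 grip centre [ 508.2 -423.7]
top red 79 grip centre [ 499.6 -440.9]
blade_red [[ 528.5 -427.4]
 [ 523.7 -432.4]] [('scene', np.float64(15.9)), ('top', np.float64(17.8))]
scene green 95 grip centre [ 570.7 -298.2]
top green 129 grip centre [ 576.8 -297.3]
blade_green [[ 598.7 -288.5]
 [ 595.6 -291.6]] [('scene', np.float64(17.8)), ('top', np.float64(16.4))]
(array([-0.4, -0.2,  0.1]), array([ 420., -150.,  330.]), 0.501, 0.0, 41.9)
```

View pics/bl.png

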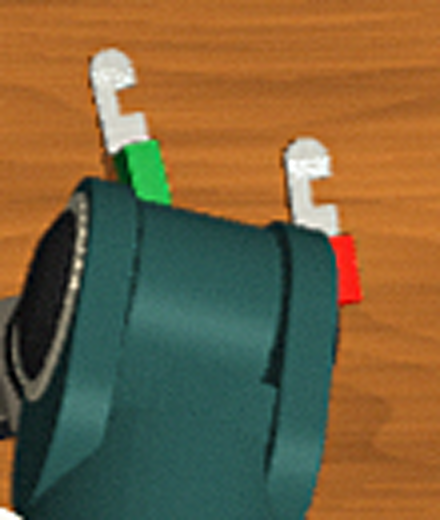

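Green sits at about 13° yaw and red at about 9°, both notched on the right and pointing away from the robot. Red goes first.

```bash
cat >> blade.py <<'E'
def pick(o,yaw,g=27):
    r=down(yaw); p=np.array(o)-g*np.array([np.cos(yaw),np.sin(yaw)])
    grip(0.62,40); robot.movep([*p,160],r); robot.servo_line([*p,9],feed=110); print('at',F())
    grip(0,40); f=F(); print('grasp',f); zg=f[1][2]
    robot.servo_line([*p,170],feed=150); print('up',F())
    return zg
def insert(ys,zg,x0=-150,x1=8,g=27,stop=12,lift=51.7,dy=0,start=True):
    u=np.array([np.cos(FY),np.sin(FY)]); r=down(FY)
    if start:
        robot.movep(fx(x0-g,ys+dy,170),r); robot.servo_line(fx(x0-g,ys+dy,zg+lift),feed=120); print('low',F())
        robot.servo_line(fx(-86-g,ys+dy,zg+lift),feed=120); x0=-86
    x=x0; n=np.array([-u[1],u[0]])
    while x<x1:
        x+=3 if x<-6 else 1; robot.servo_line(fx(x-g,ys+dy,zg+lift),feed=60); f=F(); fn=f[0][:2]@u
        if -fn>stop or abs(f[0][2])>18 or abs(f[0][:2]@n)>15: break
    d=f[1][:2]-FO; print('ins cmd',x,'act x',round(d@u+g,1),'y',round(d@n,1),'F ax',round(fn,1),'lat',round(f[0][:2]@n,1),f)
    return x
E
python3 - <<'E'
from blade import *
robot.movep([500,-300,330],down(0.17))
zg=pick((525,-431),np.radians(9.5))
robot.movep(fx(-180,66,200),down(FY))
a=snap('scene')[100:300,200:400]; b=snap('top')[130:290,150:310]
cv2.imwrite('pics/r1.png',np.hstack([cv2.resize(a,(400,400)),cv2.resize(b,(400,400))])[...,::-1]); print(zg,F())
E
```

```text
at (array([-1.5, -0.2, -0.2]), array([ 498.9, -435.8,    9.8]), 0.62, 0.0, 45.4)
grasp (array([-0.6,  1.2,  1.9]), array([ 498.3, -435.4,    9.1]), 0.281, 39.6, 46.0)
up (array([ 0.2,  0.2, -2. ]), array([ 497.7, -435. ,  168.8]), 0.28, 39.6, 47.2)
9.1 (array([-0.4,  0. , -2. ]), array([401.5,  95.8, 200. ]), 0.28, 39.6, 49.3)
```

View pics/r1.png

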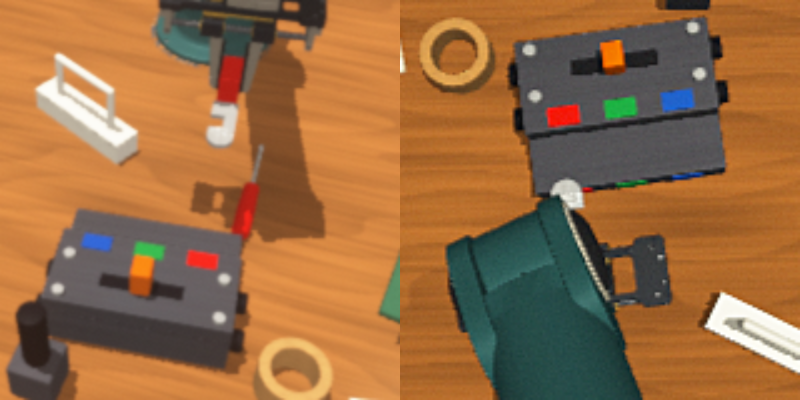

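```bash
python3 - <<'E'
from blade import *
insert(66,9.1)
E
```

```text
low (array([-0.1,  0.2, -2. ]), array([404.6,  97. ,  61.4]), 0.283, 39.6, 50.6)
ins cmd 5 act x 0.1 y 65.8 F ax -14.1 lat 0.7 (array([-14.1,  -1. ,   6.5]), array([553.1, 114.2,  59.8]), 0.282, 39.9, 60.5)
```

Red stopped at x≈0.1, which is home. Release it and fetch green.

```bash
python3 - <<'E'
from blade import *
grip(0.45); robot.servo_line(fx(-27,66,61),feed=60); robot.servo_line(fx(-27,66,200),feed=150)
robot.movep(fx(-120,40,300),down(FY))
P,Y=find('blade_green',np.array([597,-289])); print(F())
E
```

```text
scene green 92 grip centre [ 571.2 -298. ]
top green 148 grip centre [ 573.7 -296.9]
blade_green [[ 600.8 -290. ]
 [ 596.8 -292. ]] [('scene', np.float64(17.2)), ('top', np.float64(14.2))]
(array([-0.7,  0.1,  1. ]), array([463.7,  78. , 298.9]), 0.449, 0.0, 63.2)
```

```bash
python3 - <<'E'
from blade import *
robot.movep([520,-250,300],down(0.2))
zg=pick((598,-290.5),np.radians(13.5))
insert(0,zg); 
E
```

```text
at (array([ 0.4,  0.8, -0.2]), array([ 572.3, -297.1,    9.8]), 0.624, 0.0, 67.1)
grasp (array([-0.6,  0.4,  1.9]), array([ 571.7, -296.8,    9.1]), 0.281, 39.6, 67.6)
up (array([ 0.3, -0.2, -0.9]), array([ 571. , -296.6,  168.8]), 0.282, 39.6, 68.9)
low (array([ 0.4, -0.1, -0.6]), array([412.3,  31.3,  61.3]), 0.28, 39.6, 71.3)
ins cmd 5 act x 0.3 y -0.3 F ax -13.7 lat 0.1 (array([-13.6,  -1.5,   6.8]), array([561. ,  48.6,  59.8]), 0.285, 39.9, 81.2)
```

```bash
python3 - <<'E'
from blade import *
grip(0.45); robot.servo_line(fx(-27,0,61),feed=60); robot.servo_line(fx(-27,0,200),feed=150)
robot.movep([430,-200,330],down(FY))
for c in('scene','top'):
  snap(c,f'chk_{c}.png')
  for n in ('blade_red','blade_green','blade_blue'):
    for r in viewer.pinpoint(n,c)[:3]:
        X=w(c,r['at']);d=X[:2]-FO; print(c,n,round(r['confidence'],2),X.round(),'fix',round(d[0]*np.cos(FY)+d[1]*np.sin(FY),1),round(-d[0]*np.sin(FY)+d[1]*np.cos(FY),1))
a=cv2.imread('pics/chk_scene.png')[150:300,200:350];b=cv2.imread('pics/chk_top.png')[120:220,180:280]
cv2.imwrite('pics/chk.png',np.hstack([cv2.resize(a,(400,400)),cv2.resize(b,(400,400))])); print(F())
E
```

```text
scene blade_red 0.66 [585. 117.  47.] fix 5.0 65.1
scene blade_red 0.5 [482. 389.  94.] fix -64.8 347.3
scene blade_green 0.58 [589.  54.  51.] fix 1.4 1.7
scene blade_green 0.56 [ 416. -319.   -0.] fix -214.1 -348.7
top blade_red 0.7 [582. 117.  49.] fix 1.9 65.6
top blade_red 0.6 [484. 382. 194.] fix -63.7 340.2
top blade_green 0.5 [587.  51.  48.] fix -0.6 -0.5
(array([-0.1,  0.1, -0.4]), array([ 430.2, -199.6,  329.8]), 0.451, 0.0, 84.6)
```

View pics/chk.png

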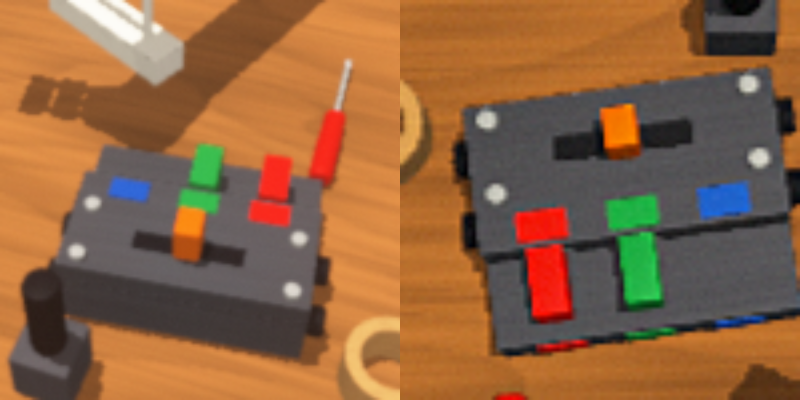

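View pics/chk_scene.png

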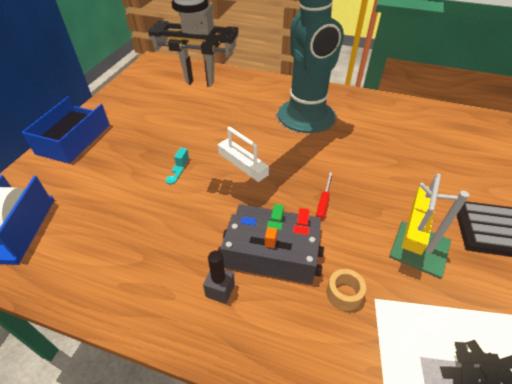

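Both blades are home and no blue blade is on the bench. Now I'll lock to the left.

```bash
python3 - <<'E'
from lock import *
robot.movep(fx(75,0,220),down(FY)); grip(0.5,25)
robot.servo_line(fx(75,-.4,98),feed=80); grip(0,25); print(F())
slide(-.4,50,stop=20)
grip(0.5); robot.hold(.1); robot.servo_line(fx(75,33,230),feed=150)
robot.movep([430,-200,330],down(FY))
for c in('scene','top'):
  snap(c,f'f_{c}.png')
  for n in ('blade_red','blade_green','lock_grip','guard_bar'):
    for r in viewer.pinpoint(n,c)[:2]:
        X=w(c,r['at']);d=X[:2]-FO; print(c,n,round(r['confidence'],2),X.round(),'fix',round(d[0]*np.cos(FY)+d[1]*np.sin(FY),1),round(-d[0]*np.sin(FY)+d[1]*np.cos(FY),1))
a=cv2.imread('pics/f_scene.png')[130:290,200:512];b=cv2.imread('pics/f_top.png')[120:280,60:300]
cv2.imwrite('pics/fin.png',np.vstack([cv2.resize(a,(600,300)),cv2.resize(b,(600,300))])); print(F())
E
```

```text
(array([-0.3,  0.8,  0.5]), array([662.1,  60.4,  98.2]), 0.259, 25.0, 88.3)
slide 44.6 (array([ -0.4, -22.7,  11. ]), array([658.3,  93.3,  98. ]), 0.261, 25.1, 99.6) fn -22.496281393216876 tcp fixture y 32.70784244997114
scene blade_red 0.47 [583. 116.  45.] fix 3.5 63.9
scene blade_green 0.85 [ 414. -318.   -3.] fix -215.5 -346.6
scene blade_green 0.66 [658.  94. 124.] fix 74.5 33.5
scene lock_grip 0.71 [658.  94. 129.] fix 75.2 33.4
scene lock_grip 0.58 [486. 391.  96.] fix -61.3 348.5
scene guard_bar 0.87 [485. 391. 204.] fix -61.9 348.6
scene guard_bar 0.8 [ 329. -135.  115.] fix -278.2 -155.8
top blade_red 0.72 [582. 112.  53.] fix 2.0 60.5
top blade_green 0.7 [587.  50.  51.] fix -0.9 -1.5
top blade_green 0.69 [386. 149.   5.] fix -188.6 120.0
top lock_grip 0.61 [655.  97. 125.] fix 72.6 36.5
top guard_bar 0.81 [488. 387. 200.] fix -59.7 344.5
top guard_bar 0.76 [ 327. -130.  110.] fix -280.4 -150.6
(array([ 1.1, -0.3,  0.4]), array([ 430.1, -199.9,  330. ]), 0.5, 0.0, 103.2)
```

View pics/fin.png

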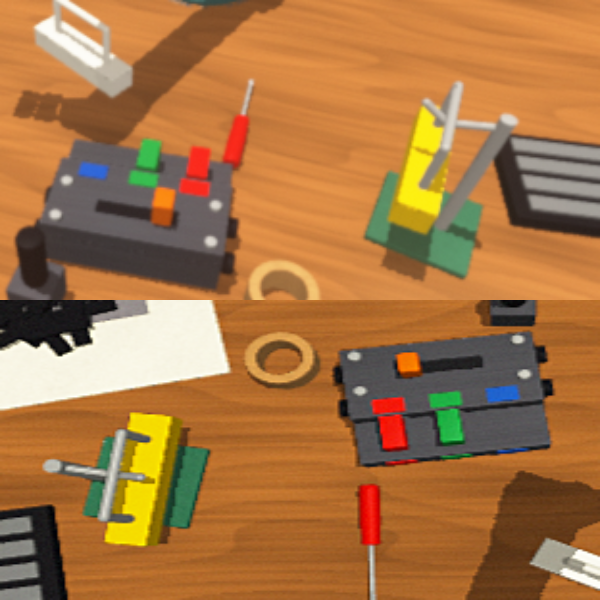

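The lock travelled the full 33.1 mm to its left end stop at (163,205). Both blades are still home and the guard is still on the hook.

```bash
python3 -c "
from h import *
print(robot.job_done())"
```

```text
the job is handed in; nothing more can be done
None
```

I finished the job and handed it in: the guard hangs on the hook, the red and green blades are fully home in their slots (no blue blade was on the bench), the lock was then slid fully left, and nothing else was moved.

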